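# Snap the centre stop onto the sign jig's guide bar

## Task

Take the small grey spring clip, the one that fits the jig's aluminium guide bar, and push it down over the bar midway between the two wooden posts until both arms have snapped past the widest point and the clip sits fully home, handle upright. Let go of it there, and leave the wide clip where it stands.

Things in the scene. Friction and masses are not known exactly. Their poses are not given: they have to be found in the camera images.
- clip_handle (a point): Small loose spring clip, grey plastic, standing on its two arms; 93 mm tall, about 85 g. Block handle 20 mm thick (x), 44 long (y), 46 tall, on a crown 46 (x) x 50 (y) x 8 mm. This point: handle centre, 70 mm above the feet, 22.5 above the crown's top, 44.5 straight above clip_seat. y: the way the bar passes between the arms; z up; half a turn about z is all the same.
- clip_seat (a point): Point of the small clip on the bar's axis when home (bar touches crown): 25 mm above the feet, midway between the arms; axes as clip_handle. Mouth for a 28 mm bar: 20 mm at its narrowest, flared to 32 mm at the feet. Pushed down, the arms start to spread with this point about 22 mm above the bar's axis and snap past at about 12 mm; push needed about 6 to 12 N.
- bar_mid (a point): Middle of the guide bar's axis, 60 mm above the bench: fixed level aluminium bar, 28 mm diameter, on a plywood base (320 x 100 x 15 mm). y along the bar, z up. Two wooden posts hold it, 18 mm thick, 60 wide, tops 80 mm above the bench, centres 140 mm either side of this point.
- wide_clip_handle (a point): Handle centre, 89 mm above the bench, of the wide clip: a bystander of the same grey plastic and build for a 52 mm pipe, 70 mm wide, 113 mm tall. To be left standing.
There are look-alikes about, which are no part of the job. What is shaped like the part that bears clip_handle but black or red is not meant.

How it is judged:
By the outcome, as a careful person would: the job done as asked, in the order asked, and still so for the second after the job is handed in, with the robot touching nothing.
It also fails if it takes over 40 s, if anything falls off the work surface, if the arm or the gripper's body presses on something with over 40 N, if the wrist force passes 120 N, or if a joint passes its speed limit or range.

## Robot

A 7-joint arm with a two-finger parallel gripper is mounted at the origin on the work surface. World frame = base frame: x ahead of the robot, y to its left, z up, the work surface at z = 0. Lengths are in m, angles in rad, forces in N, time in s.
With the tool pointing down it reaches from about 0.375 to 0.925 m from the base axis. Payload 3.1 kg.
Tool frame: the origin (TCP) lies at the centre of the arm's flange, where the gripper is bolted on; the fingertips stand 173 mm ahead of it and the grasp point (between the pads) lies 155 mm ahead of it (arm.nose_length is the z of the fingertips in the tool frame, in m); z points along the fingers, y is the line along which they close (so a half turn about z gives the same grasp; the last joint's range is limited). The gripper opens to 85 mm and grips with 20 to 120 N. Pads are 22 mm wide; open, the fingers measure 114 mm over their backs; the gripper's body (76 mm by 85 mm) begins 54 mm behind the grasp point. The pads swing forward as they close: fully open they stand 13 mm farther back than shut.
Start: joints at [1.014, 0.383, 0.044, 1.598, -0.018, 1.161, -0.05], TCP at [0.288, -0.583, 0.405] pointing down, gripper open.
Joint ranges: [-2.61, 2.61], [-0.41, 2.15], [-1.48, 1.57], [0, 2.5], [-1.57, 4.71], [0.05, 1.97], [-2.85, 2.85]. Speed limits (rad/s): [2.79, 2.79, 3.14, 3.14, 3.14, 3.14, 3.14].

## Interface

Orientations are given as a rotation vector (axis times angle).
In Python, from bench import arm gives the robot as it stands. The module is installed in compiled form; this text tells all that it offers.
- The arm moves only by the tool send_rows, never from a script. Its argument "commands" is one flat list of numbers, 7 for each row, row after row: the shift along the world's x, y, z in mm, then the turn, a rotation vector about the world's x, y, z in degrees, then the opening, from 0 (shut) to 1 (fully open). In form: [dx, dy, dz, ax, ay, az, hand, dx, dy, dz, ax, ay, az, hand, ...]. A call has 1 to 5 rows; each row shifts and turns the commanded pose from where the row before left it; what a row does not reach is not made up. A row lasts 1/12 s, in which the tool goes at most 41.7 mm and 7.16 degrees, less where a joint would pass 70% of its speed; a pose out of reach is approached as far as the arm can. A call is refused whole if a number of a shift passes 41.7 or a number of a turn 7.16, either way. A call with a gripper value outside its range is refused whole. The fingers move at their own pace and stop on an object; the grip force is fixed at half the most. Time passes only in rows, so rows that do not move let the fingers close. It gives the time, the measured TCP pose, the force, the opening and the grip force at its end, in the units of the state.
- arm.sense(): the state, without advancing time (a new reading comes with each control period).
- arm.get_image(name): name is "scene" or "top" or "wrist"; returns the picture (400x640x3 uint8, red, green, blue); there is no depth.
- arm.get_calibration(name): a dict with "mtx" (3x3 intrinsics, pixels), "cam_to_world" (4x4, takes a point from camera to world coordinates); the wrist camera has in their place "tool_from_camera" (4x4, takes a point from camera to tool coordinates, whose origin is the TCP and whose axes are the flange's). Camera axes: x right, y down, z forward; pixel columns grow to the right and rows downward; lengths in m; the calibration is good to about 2 mm. A picture is of the moment at which its call begins: read the wrist's pose just before it. get_calibration takes no time and is no camera call.
- arm.hand_in(): hands the job in; it is judged then, once.
The state is a dict: "t": time; "qpos": joint angles; "dq": joint speeds; "tau": joint torques, N m; "ee_pos": TCP position; "ee_rot": TCP orientation; "ft_force": force on the tool from outside, world axes, zero at the start; "moment": the same for the moment, N m; "grip_width": finger opening in m; "grip_force": force on a finger pad.
Only numpy, scipy, OpenCV 4.12 (cv2) and the standard library are available. Lean on these libraries where they do the work, as an engineer would, in place of code of your own. Each camera call takes 0.05 s, during which the arm holds its last target. There are 200 camera calls.

## Working session

There is one attempt and no reset: what is moved stays moved. The work goes in short steps, Python scripts to look and compute and a tool call to move; the robot and the scene stay as the last step left them, time stands still between calls to the robot, and variables do not carry over. Pictures are saved under pics/ and viewed, at most 10 in all, crops included, and the job is handed in when it is done.

Besides the shell and the picture viewer there is one more tool, called after "Call:" as name(argument=value, ...) on one line, values as JSON. send_rows: Moves the arm, as the interface text tells. Its arguments: {"type":"object","properties":{"commands":{"type":"array"}},"required":["commands"]}

```bash
mkdir -p pics
cat > h.py <<'E'
import numpy as np, cv2
from bench import arm
from scipy.spatial.transform import Rotation as R
def cam(n,s=None):
    c=arm.get_calibration(n); K=np.array(c["mtx"])
    if n=="wrist":
        s=s or arm.sense(); T=np.eye(4); r=np.array(s["ee_rot"])
        T[:3,:3]=R.from_rotvec(r).as_matrix() if r.size==3 else r
        T[:3,3]=s["ee_pos"]; return K,T@np.array(c["tool_from_camera"])
    return K,np.array(c["cam_to_world"])
def ray(K,T,uv):
    d=T[:3,:3]@np.linalg.solve(K,[uv[0],uv[1],1.]); return T[:3,3],d
def onz(K,T,uv,z):
    o,d=ray(K,T,uv); return o+d*(z-o[2])/d[2]
def proj(K,T,p):
    q=K@(T[:3,:3].T@(np.array(p)-T[:3,3])); return q[:2]/q[2]
def snap(n,f):
    im=arm.get_image(n); cv2.imwrite(f"pics/{f}.png",im[:,:,::-1]); return im
E
python3 - <<'E'
from h import *
s=arm.sense(); print(s)
for n in("scene","top","wrist"):
    snap(n,n+"0"); K,T=cam(n,s); print(n,K.round(1).tolist(),T.round(3).tolist())
E
```

```text
{'t': 0.0, 'qpos': array([ 1.01422618,  0.383835  ,  0.0438191 ,  1.59960722, -0.01789628,
        1.16116546, -0.04991703]), 'dq': array([ 0.00227816,  0.00024125,  0.00074577, -0.00035152, -0.00052632,
       -0.00138521,  0.00112383]), 'tau': array([ 4.72940633e-05, -4.33462322e+01,  1.02478389e+00, -2.49511421e+01,
        1.05995365e-02,  1.13108684e-02, -1.25139545e-05]), 'ee_pos': array([ 0.28765395, -0.58233388,  0.40327091]), 'ee_rot': array([-3.05682223e+00, -7.13876994e-01,  1.14716770e-03]), 'ft_force': array([ 0.53584952,  1.20862507, -0.11238618]), 'moment': array([-0.07386931,  0.00598746,  0.01017434]), 'grip_force': 0.0, 'grip_width': 0.08565051976243904}
scene [[402.4, 0.0, 318.3], [0.0, 402.4, 198.3], [0.0, 0.0, 1.0]] [[0.077, 0.678, -0.731, 1.181], [0.997, -0.036, 0.072, -0.082], [0.023, -0.734, -0.678, 0.729], [0.0, 0.0, 0.0, 1.0]]
top [[467.5, 0.0, 323.9], [0.0, 467.5, 200.8], [0.0, 0.0, 1.0]] [[-0.029, -0.997, 0.072, 0.412], [-0.999, 0.03, 0.015, -0.021], [-0.017, -0.072, -0.997, 1.188], [0.0, 0.0, 0.0, 1.0]]
wrist [[306.8, 0.0, 320.6], [0.0, 306.8, 203.7], [0.0, 0.0, 1.0]] [[0.443, -0.846, -0.296, 0.364], [-0.897, -0.419, -0.143, -0.544], [-0.003, 0.328, -0.945, 0.371], [0.0, 0.0, 0.0, 1.0]]
```

View pics/top0.png

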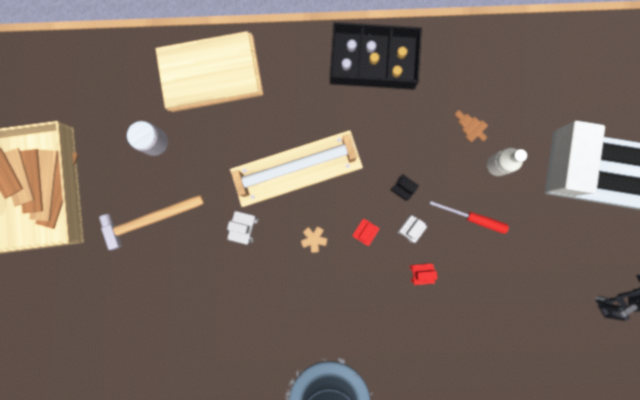

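View pics/scene0.png

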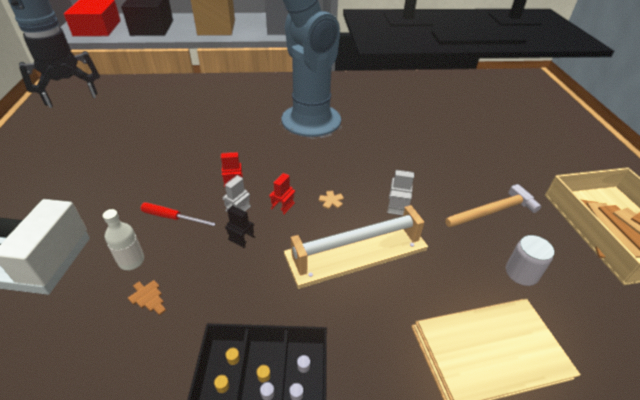

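The top view shows the small grey clip at about (413,229) and the wide clip at (241,228). The guide bar runs from (243,182) to (347,152).

Run:
```python
from h import *
im=cv2.imread("pics/top0.png"); K,T=cam("top")
a=cv2.resize(im[190:270,340:450],None,fx=5,fy=5,interpolation=cv2.INTER_CUBIC)
b=cv2.resize(im[125:215,220:370],None,fx=5,fy=5,interpolation=cv2.INTER_CUBIC)
c=np.zeros((850,750,3),np.uint8);c[:400,:550]=a;c[400:]=b
cv2.imwrite("pics/crop.png",cv2.resize(c,(529,600)))
hsv=cv2.cvtColor(im,cv2.COLOR_BGR2HSV)
g=((hsv[...,1]<45)&(hsv[...,2]>110)).astype(np.uint8)
n,l,st,ce=cv2.connectedComponentsWithStats(g)
for i in range(1,n):
    if st[i,4]>60:
        r=cv2.minAreaRect(np.argwhere(l==i)[:,::-1].astype(np.float32)); print(st[i],ce[i].round(1),r, onz(K,T,r[0],.07).round(3))
w=((hsv[...,1]>45)&(hsv[...,2]>120)).astype(np.uint8)
w|=g
n,l,st,ce=cv2.connectedComponentsWithStats(w)
i=l[190,290] or l[160,300]
r=cv2.minAreaRect(np.argwhere(l==i)[:,::-1].astype(np.float32)); print("base",st[i],r,onz(K,T,r[0],.015).round(3),[onz(K,T,p,.015).round(3).tolist() for p in cv2.boxPoints(r)])
```

```text
[   0    0  637   24 7856] [218.2   7.5] ((318.0, 11.5), (23.0, 636.0), 90.0) [ 0.962 -0.003  0.07 ]
[347  39  10  12  95] [351.4  44.7] ((351.5, 44.5), (11.0, 9.0), 90.0) [ 0.875 -0.083  0.07 ]
[366  40  11  13  98] [370.9  45.8] ((371.2000427246094, 45.89999008178711), (10.733125686645508, 10.28591251373291), 63.43495178222656) [ 0.87  -0.131  0.07 ]
[160  46  88  22 426] [202.8  57. ] ((203.6838836669922, 56.85249328613281), (6.516806602478027, 89.26107788085938), 77.82854461669922) [0.857 0.282 0.07 ]
[162  57  89  24 514] [197.2  69.3] ((205.94699096679688, 67.74801635742188), (8.034408569335938, 90.64460754394531), 78.11134338378906) [0.829 0.277 0.07 ]
[341  58  11  12  94] [346.2  63.2] ((346.0000305175781, 63.000022888183594), (9.899494171142578, 9.899494171142578), 45.0) [ 0.829 -0.068  0.07 ]
[ 126  120   40   36 1008] [144.4 137.9] ((143.6000213623047, 139.1999969482422), (40.24921798706055, 32.199378967285156), 63.43495178222656) [0.656 0.431 0.07 ]
[ 546  120   94   90 4231] [595.  167.2] ((598.88720703125, 162.88650512695312), (94.53350067138672, 79.35456848144531), 9.
[... 998 characters left out ...]
1 232.3] ((108.20001220703125, 231.6000213623047), (37.947322845458984, 13.914020538330078), 71.56504821777344) [0.434 0.517 0.07 ]
[397 215  31  29 545] [412.8 228.7] ((412.7400207519531, 228.68002319335938), (22.400001525878906, 25.80000114440918), 36.869895935058594) [ 0.42  -0.213  0.07 ]
[622 306  14  10  67] [628.6 310.4] ((628.6538696289062, 310.2692565917969), (4.589284420013428, 15.256270408630371), 60.2551155090332) [ 0.215 -0.707  0.07 ]
base [ 229  130  135   78 5439] ((295.71624755859375, 168.23275756835938), (42.2872428894043, 129.39413452148438), 72.05059814453125) [0.581 0.066 0.015] [[0.587, 0.239, 0.015], [0.68, -0.077, 0.015], [0.576, -0.106, 0.015], [0.484, 0.207, 0.015]]
```

View pics/crop.png

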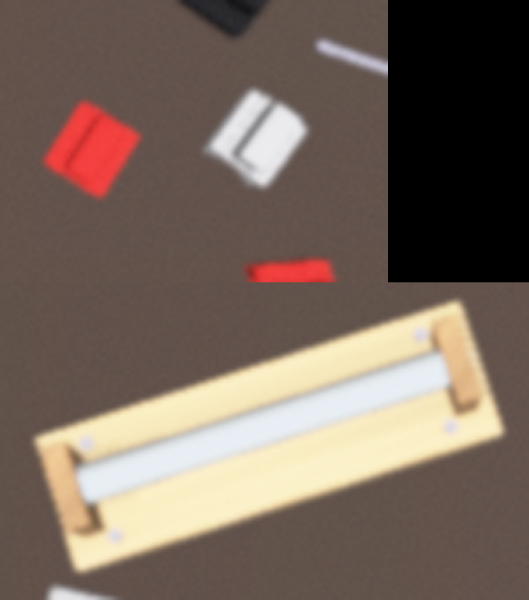

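Run:
```python
from h import *
s=arm.sense(); M=R.from_rotvec(s["ee_rot"]).as_matrix(); print(M.round(3), np.degrees(np.arctan2(M[1,1],M[0,1])))
K,T=cam("top"); P=onz(K,T,(417,230),.093); print(P, onz(K,T,(238+2.5,181),.08),onz(K,T,(350,150),.08))
print((P[:2]-s["ee_pos"][:2])*1000)
```

```text
[[ 0.897  0.443 -0.001]
 [ 0.443 -0.897  0.002]
 [-0.    -0.002 -1.   ]] -63.71092846356946
[ 0.41629272 -0.21895589  0.093     ] [0.54544445 0.19399884 0.08      ] [ 0.611865   -0.06988877  0.08      ]
[128.57873373 363.4698504 ]
```

Call:
send_rows(commands=[8,22,-4,0,0,7,1,8,22,-4,0,0,7,1,8,22,-4,0,0,7,1,8,22,-4,0,0,7,1,8,22,-4,0,0,7,1])

```text
t: 0.57
ee_pos: [0.328, -0.4716, 0.384]
ee_rot: [-2.697, -1.609, 0.0]
ft_force: [0.4, -0.9, 0.2]
grip_width: 0.0854
grip_force: 0.0
```

Call:
send_rows(commands=[8,22,-4,0,0,7,1,8,22,-4,0,0,7,1,8,22,-4,0,0,7,1,8,22,-4,0,0,7,1,8,22,-4,0,0,7,1])

```text
t: 0.98
ee_pos: [0.3679, -0.3616, 0.3642]
ee_rot: [-2.089, -2.346, 0.0]
ft_force: [0.5, 0.5, -0.7]
grip_width: 0.0852
grip_force: 0.0
```

Call:
send_rows(commands=[8,22,-4,0,0,7,1,8,22,-4,0,0,7,1,8,22,-4,0,0,7,1,8,22,-4,0,0,7,1,8,22,-4,0,0,7,1])

```text
t: 1.4
ee_pos: [0.4079, -0.2516, 0.3443]
ee_rot: [-1.287, -2.865, 0.0]
ft_force: [-0.0, 0.4, -0.0]
grip_width: 0.0851
grip_force: 0.0
```

Call:
send_rows(commands=[5,20,-6,0,0,6,1,4,14,-6,0,0,6,1,0,0,-6,0,0,0,1,0,0,0,0,0,0,1])

```text
t: 1.73
ee_pos: [0.4163, -0.2182, 0.3253]
ee_rot: [-0.989, -2.979, -0.0]
ft_force: [-0.2, -0.5, 0.1]
grip_width: 0.0856
grip_force: 0.0
```

Run:
```python
from h import *
s=arm.sense(); im=snap("wrist","w1"); M=R.from_rotvec(s["ee_rot"]).as_matrix()
print(s["t"],s["ee_pos"],s["qpos"].round(2),np.degrees(np.arctan2(M[1,1],M[0,1])),M[:,2])
K,T=cam("wrist",s); print(proj(K,T,[.416,-.219,.093]),proj(K,T,s["ee_pos"]+M[:,2]*.155))
```

```text
1.7333 [ 0.41628604 -0.21816045  0.32534012] [ 0.81  0.17 -0.44  2.07  0.09  0.92  1.25] 53.26310533491367 [-2.57524351e-03  9.58924593e-04 -9.99996224e-01]
[319.16487268 225.21300124] [319.83589466 288.41271454]
```

View pics/w1.png

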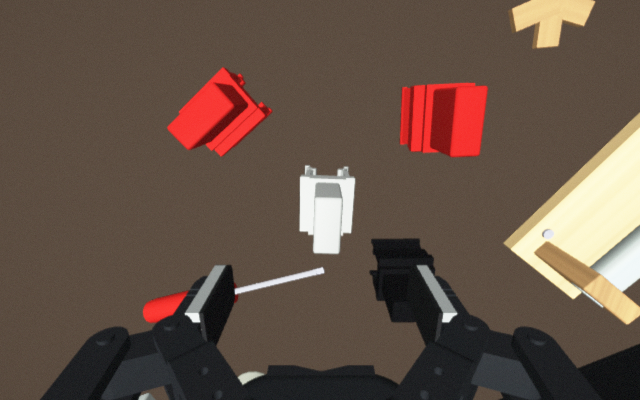

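The clip is directly below the gripper and nearly aligned with it. The handle's top face is at about (327,225), against a predicted (319,225).

Run:
```python
from h import *
im=cv2.imread("pics/w1.png"); s=arm.sense(); K,T=cam("wrist",s)
g=cv2.cvtColor(im,cv2.COLOR_BGR2GRAY)
for v in (190,198,205,215,225,235,245,251,255): print(v,g[v,296:360:2].tolist())
print(g[160:262:2,328].tolist())
```

```text
190 [82, 83, 235, 244, 245, 244, 244, 244, 244, 240, 154, 153, 152, 154, 150, 153, 150, 152, 149, 148, 149, 149, 145, 242, 242, 242, 242, 242, 241, 140, 87, 86]
198 [83, 81, 230, 245, 244, 244, 244, 245, 244, 212, 230, 231, 231, 234, 232, 230, 228, 227, 227, 223, 221, 219, 209, 189, 242, 241, 241, 242, 241, 110, 78, 81]
205 [82, 80, 232, 245, 245, 245, 244, 244, 244, 215, 241, 245, 247, 246, 245, 244, 244, 243, 244, 242, 243, 242, 234, 175, 241, 241, 242, 241, 230, 85, 81, 82]
215 [83, 84, 236, 244, 245, 244, 246, 244, 244, 224, 243, 246, 245, 244, 244, 244, 243, 243, 242, 242, 242, 241, 217, 233, 241, 242, 241, 240, 155, 83, 80, 82]
225 [81, 87, 238, 245, 244, 244, 244, 244, 243, 230, 245, 244, 245, 245, 244, 243, 243, 241, 241, 241, 240, 240, 201, 238, 241, 242, 242, 241, 109, 83, 80, 83]
235 [82, 83, 80, 81, 82, 78, 111, 116, 122, 229, 245, 244, 244, 244, 244, 242, 242, 241, 241, 240, 239, 236, 156, 178, 83, 84, 81, 80, 82, 82, 83, 81]
245 [82, 79, 82, 82, 82, 82, 82, 84, 105, 232, 244, 244, 243, 242, 242, 242, 242, 241, 240, 239, 239, 223, 103, 83, 84, 82, 84, 82, 81, 84, 81, 81]
251 [80, 81, 85, 82, 82, 85, 79, 81, 95, 230, 242, 242, 242, 242, 241, 241, 240, 240, 240, 239, 239, 210, 93, 81, 81, 83, 81, 81, 83, 81, 82, 82]
255 [81, 81, 78, 83, 81, 83, 81, 80, 84, 79, 85, 82, 80, 80, 84, 81, 80, 80, 85, 86, 85, 84, 81, 82, 83, 82, 83, 79, 83, 81, 79, 82]
[81, 86, 81, 79, 81, 80, 83, 84, 147, 170, 242, 221, 154, 152, 150, 150, 154, 152, 157, 228, 243, 244, 244, 243, 244, 244, 244, 244, 243, 244, 243, 243, 244, 242, 244, 242, 242, 242, 242, 241, 242, 242, 241, 241, 240, 241, 233, 103, 82, 81, 77]
```

Run:
```python
from h import *
s=arm.sense(); K,T=cam("wrist",s)
c=[onz(K,T,p,.093)[:2] for p in [(314.5,197),(341,197),(339,253.5),(313.3,253.5)]]
c=np.array(c); print(c.round(4), [np.linalg.norm(c[i]-c[i-1]).round(4) for i in range(4)])
d=(c[0]+c[1])-(c[2]+c[3]); print("yang",np.degrees(np.arctan2(d[1],d[0])),c.mean(0), (c.mean(0)-s["ee_pos"][:2])*1000)
```

```text
[[ 0.3975 -0.2104]
 [ 0.4085 -0.1958]
 [ 0.443  -0.2224]
 [ 0.4317 -0.2375]] [np.float64(0.0436), np.float64(0.0182), np.float64(0.0435), np.float64(0.0189)]
yang 142.02584547052703 [ 0.4201676  -0.21650131] [3.95404842 2.82711969]
```

Call:
send_rows(commands=[4,3,0,0,0,-1.3,0.6,0,0,-5,0,0,0,0.6,0,0,-10,0,0,0,0.6,0,0,-15,0,0,0,0.6,0,0,-15,0,0,0,0.6])

```text
t: 2.2
ee_pos: [0.4205, -0.217, 0.2809]
ee_rot: [1.026, 2.968, -0.001]
ft_force: [0.5, 0.1, -0.5]
grip_width: 0.0511
grip_force: 0.0
```

Run:
```python
from h import *
s=arm.sense(); im=snap("wrist","w2"); print(s["ee_pos"],s["grip_width"])
```

```text
[ 0.42049679 -0.2170089   0.28089099] 0.05106378669267956
```

View pics/w2.png

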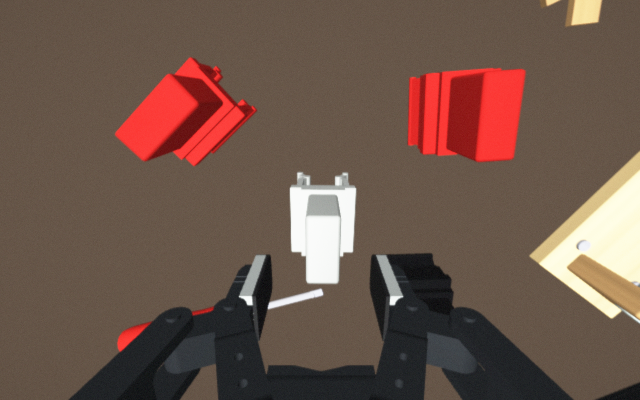

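The handle is centred between the fingers, at u≈322, and the black clip is clear of them. I'll descend.

Call:
send_rows(commands=[0,0,-15,0,0,0,0.6,0,0,-15,0,0,0,0.6,0,0,-12,0,0,0,0.6,0,0,-8,0,0,0,0.6,0,0,-2,0,0,0,0.6])

```text
t: 2.67
ee_pos: [0.4198, -0.2161, 0.228]
ee_rot: [-1.024, -2.966, -0.001]
ft_force: [-0.3, 0.3, -1.0]
grip_width: 0.0513
grip_force: 0.0
```

Call:
send_rows(commands=[0,0,0,0,0,0,0.2,0,0,0,0,0,0,0,0,0,0,0,0,0,0,0,0,0,0,0,0,0,0,0,0,0,0,0,0])

```text
t: 3.08
ee_pos: [0.4214, -0.216, 0.2304]
ee_rot: [1.023, 2.969, -0.001]
ft_force: [0.5, -0.7, 1.5]
grip_width: 0.0194
grip_force: 58.9
```

Call:
send_rows(commands=[0,0,10,0,0,0,0,0,0,25,0,0,0,0,0,0,30,0,0,0,0,0,0,30,0,0,0,0,0,0,25,0,0,0,0])

```text
t: 3.5
ee_pos: [0.4209, -0.2155, 0.3522]
ee_rot: [1.022, 2.969, -0.0]
ft_force: [-0.2, 0.1, -0.8]
grip_width: 0.0194
grip_force: 58.8
```

Call:
send_rows(commands=[10,18,0,0,0,-3,0,16,28,0,0,0,-4,0,16,28,0,0,0,-4,0,16,28,0,0,0,-4,0,16,28,0,0,0,-4,0])

```text
t: 3.92
ee_pos: [0.495, -0.0845, 0.3506]
ee_rot: [1.504, 2.757, -0.001]
ft_force: [0.4, -0.8, -1.1]
grip_width: 0.0192
grip_force: 58.7
```

Call:
send_rows(commands=[16,28,0,0,0,-4,0,16,28,0,0,0,-4,0,16,28,0,0,0,-4,0,16,28,0,0,0,-4,0,16,28,0,0,0,-1,0])

```text
t: 4.33
ee_pos: [0.5751, 0.0556, 0.3503]
ee_rot: [1.894, 2.506, -0.001]
ft_force: [0.2, -0.2, -0.6]
grip_width: 0.0192
grip_force: 58.7
```

Call:
send_rows(commands=[5,12,0,0,0,0,0,0,0,0,0,0,0,0,0,0,0,0,0,0,0])

```text
t: 4.58
ee_pos: [0.5796, 0.067, 0.3499]
ee_rot: [-1.888, -2.511, 0.001]
ft_force: [0.1, -0.9, -1.7]
grip_width: 0.0197
grip_force: 58.7
```

Run:
```python
from h import *
s=arm.sense(); im=snap("wrist","w3"); snap("top","top3");snap("scene","scene3"); M=R.from_rotvec(s["ee_rot"]).as_matrix()
print(s["t"],s["ee_pos"],s["qpos"].round(2),np.degrees(np.arctan2(M[1,1],M[0,1])),M[:,2],s["grip_width"],s["ft_force"])
```

```text
4.5833 [0.57956036 0.06696329 0.34992843] [ 0.27  0.37 -0.54  1.79  0.22  1.04 -0.08] 16.13267969724523 [-7.30058962e-04 -3.94638139e-04 -9.99999656e-01] 0.019651566499792956 [ 0.1393179  -0.85451786 -1.730336  ]
```

View pics/w3.png

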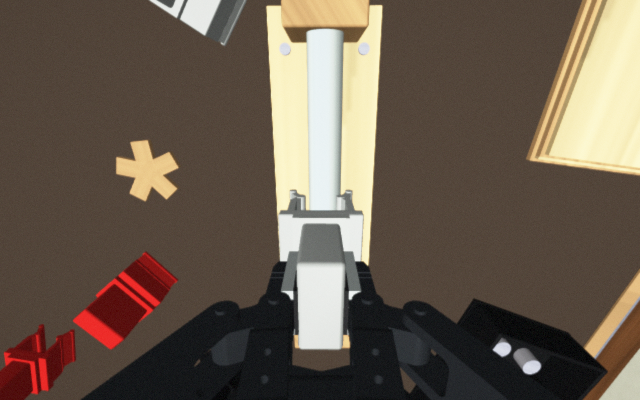

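The clip is held over the bar. The bar lies at u≈310–343 and the far post at the top of the picture. I'll measure the lateral and yaw offsets.

Run:
```python
from h import *
im=cv2.imread("pics/w3.png"); s=arm.sense(); K,T=cam("wrist",s)
hsv=cv2.cvtColor(im,cv2.COLOR_BGR2HSV).astype(int)
L=[]
for v in range(45,185,10):
    r=hsv[v,290:365]; m=np.where(r[:,1]<35)[0]; m=m[(m>8)&(m<65)]+290; L.append((v,m.min(),m.max()))
print(L)
C=np.array([onz(K,T,((a+b)/2,v),.06)[:2] for v,a,b in L]); W=[np.linalg.norm(onz(K,T,(a,v),.06)-onz(K,T,(b,v),.06)) for v,a,b in L]
vx,vy,x0,y0=cv2.fitLine(C.astype(np.float32),cv2.DIST_HUBER,0,.01,.01).ravel()
ang=np.degrees(np.arctan2(vy,vx)); n=np.array([-vy,vx]); print("bar ang",ang,"w",np.round(W,4))
M=R.from_rotvec(s["ee_rot"]).as_matrix()
print("tooly",np.degrees(np.arctan2(M[1,1],M[0,1])),"lateral bar-tool mm",(np.array([x0,y0])-s["ee_pos"][:2])@n*1000,n)
# handle top face rows and crown edges, held: feet z = .35-.230
g=hsv[...,2]
for v in (228,240,260,300,340): print(v,g[v,270:370:2].tolist())
# post inner face end: bar visible end & top cam
K2,T2=cam("top"); t=cv2.imread("pics/top0.png"); 
h=cv2.cvtColor(t,cv2.COLOR_BGR2HSV)
p=((h[...,0]<22)&(h[...,1]>95)&(h[...,2]>110)).astype(np.uint8); p[:, :225]=0;p[:,370:]=0;p[:125]=0;p[212:]=0
n_,l,st,ce=cv2.connectedComponentsWithStats(p); print([(st[i].tolist(),ce[i].round(1).tolist(),onz(K2,T2,ce[i],.075).round(4).tolist()) for i in range(1,n_) if st[i,4]>30])
```

```text
[(45, np.int64(307), np.int64(342)), (55, np.int64(307), np.int64(342)), (65, np.int64(307), np.int64(342)), (75, np.int64(307), np.int64(341)), (85, np.int64(307), np.int64(341)), (95, np.int64(308), np.int64(341)), (105, np.int64(308), np.int64(341)), (115, np.int64(308), np.int64(341)), (125, np.int64(308), np.int64(341)), (135, np.int64(308), np.int64(340)), (145, np.int64(308), np.int64(340)), (155, np.int64(309), np.int64(340)), (165, np.int64(309), np.int64(340)), (175, np.int64(309), np.int64(340))]
bar ang -73.89307 w [0.0263 0.0266 0.0269 0.0263 0.0266 0.0261 0.0264 0.0266 0.0269 0.0264
 0.0266 0.0261 0.0264 0.0267]
tooly 15.822385804606693 lateral bar-tool mm 3.207174519560409 [0.96074563 0.27743083]
228 [86, 83, 85, 83, 201, 235, 237, 238, 237, 236, 236, 238, 237, 237, 237, 237, 158, 119, 107, 113, 109, 108, 108, 109, 106, 105, 107, 107, 109, 112, 107, 105, 109, 106, 90, 179, 239, 239, 240, 240, 239, 237, 237, 237, 238, 238, 206, 249, 251, 252]
240 [86, 81, 82, 81, 115, 232, 236, 237, 237, 236, 234, 236, 239, 237, 236, 161, 125, 112, 112, 113, 115, 110, 109, 112, 108, 110
[... 266 characters left out ...]
114, 112, 113, 111, 112, 110, 111, 98, 83, 113, 110, 112, 112, 141, 232, 233, 201, 245, 250, 251, 218]
300 [37, 29, 30, 27, 34, 20, 28, 20, 23, 23, 51, 74, 52, 55, 213, 232, 236, 235, 233, 235, 234, 235, 235, 236, 236, 235, 237, 235, 236, 236, 235, 235, 235, 235, 233, 231, 182, 72, 52, 53, 74, 31, 26, 26, 26, 24, 43, 39, 34, 28]
340 [26, 27, 22, 28, 27, 28, 25, 26, 27, 24, 24, 32, 161, 225, 187, 227, 231, 232, 231, 232, 231, 231, 232, 232, 232, 231, 230, 230, 230, 230, 230, 230, 229, 229, 229, 197, 142, 238, 241, 235, 51, 29, 23, 26, 24, 26, 27, 23, 22, 26]
[([343, 137, 13, 25, 129], [349.6, 150.1], [0.6127, -0.0691, 0.075]), ([235, 171, 14, 25, 158], [240.0, 185.6], [0.535, 0.1964, 0.075])]
```

Call:
send_rows(commands=[3,-0.5,0,0,0,0.3,0,0,0,-12,0,0,0,0,0,0,-15,0,0,0,0,0,0,-15,0,0,0,0,0,0,-10,0,0,0,0])

```text
t: 5.15
ee_pos: [0.5821, 0.0645, 0.2954]
ee_rot: [-1.885, -2.511, 0.003]
ft_force: [-1.0, 0.3, -0.8]
grip_width: 0.0196
grip_force: 58.8
```

Call:
send_rows(commands=[0,0,0,0,0,0,0,0,0,0,0,0,0,0])

```text
t: 5.32
ee_pos: [0.5826, 0.0652, 0.2968]
ee_rot: [-1.884, -2.512, 0.002]
ft_force: [0.5, -0.4, -0.9]
grip_width: 0.019
grip_force: 58.7
```

Run:
```python
from h import *
s=arm.sense(); im=snap("wrist","w4"); print(s["t"],s["ee_pos"],s["ft_force"])
cv2.imwrite("pics/w4c.png",cv2.resize(im[130:330,220:430,::-1],None,fx=2.8,fy=2.8))
```

```text
5.3167 [0.58260727 0.0652033  0.29676113] [ 0.52340672 -0.36244135 -0.91023134]
```

View pics/w4c.png

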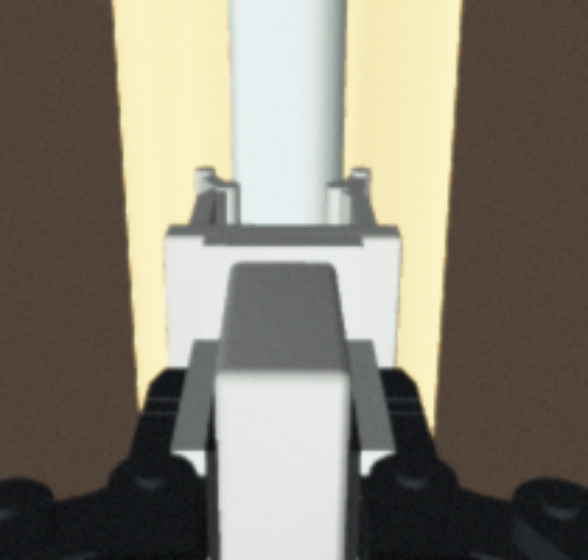

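The bar is centred about 1 mm to the right of the clip (crop u 287 against 283). I'll shift 1 mm and press.

Call:
send_rows(commands=[1,0.3,0,0,0,0,0,0,0,-6,0,0,0,0,0,0,-6,0,0,0,0,0,0,-4,0,0,0,0,0,0,-4,0,0,0,0])

```text
t: 5.78
ee_pos: [0.5845, 0.0663, 0.2792]
ee_rot: [1.882, 2.513, 0.001]
ft_force: [-2.4, -0.1, 5.2]
grip_width: 0.0195
grip_force: 59.8
```

Call:
send_rows(commands=[0,0,-3,0,0,0,0,0,0,-3,0,0,0,0,0,0,-2,0,0,0,0,0,0,0,0,0,0,0])

```text
t: 6.12
ee_pos: [0.5832, 0.0658, 0.2678]
ee_rot: [-1.883, -2.513, 0.002]
ft_force: [1.8, 0.7, -7.8]
grip_width: 0.0191
grip_force: 58.6
```

Call:
send_rows(commands=[0,0,-1,0,0,0,0,0,0,-1,0,0,0,0,0,0,0,0,0,0,0])

```text
t: 6.37
ee_pos: [0.5834, 0.0659, 0.2666]
ee_rot: [-1.884, -2.513, 0.002]
ft_force: [1.0, 0.3, -8.4]
grip_width: 0.0194
grip_force: 58.6
```

Call:
send_rows(commands=[0,0,-1,0,0,0,0,0,0,0,0,0,0,0])

```text
t: 6.53
ee_pos: [0.5835, 0.0659, 0.266]
ee_rot: [-1.884, -2.513, 0.001]
ft_force: [0.4, 0.3, -7.1]
grip_width: 0.0195
grip_force: 58.7
```

Call:
send_rows(commands=[0,0,-1,0,0,0,0,0,0,-1,0,0,0,0,0,0,0,0,0,0,0])

```text
t: 6.78
ee_pos: [0.5838, 0.0661, 0.2653]
ee_rot: [-1.884, -2.513, 0.002]
ft_force: [-2.2, -0.0, 0.1]
grip_width: 0.0193
grip_force: 59.6
```

Call:
send_rows(commands=[0,0,-1,0,0,0,0,0,0,0,0,0,0,0])

```text
t: 6.95
ee_pos: [0.5838, 0.0662, 0.2653]
ee_rot: [-1.884, -2.514, 0.002]
ft_force: [-4.2, -0.9, 6.5]
grip_width: 0.0196
grip_force: 60.6
```

The clip bottoms at z = 0.2653 and the force is now rising. I'll push a little more, then release and retreat upward.

Call:
send_rows(commands=[0,0,-1,0,0,0,0,0,0,0,0,0,0,0,0,0,1.5,0,0,0,0])

```text
t: 7.2
ee_pos: [0.5837, 0.0661, 0.2654]
ee_rot: [1.884, 2.514, -0.002]
ft_force: [-1.8, 0.2, -3.8]
grip_width: 0.0193
grip_force: 59.1
```

Call:
send_rows(commands=[0,0,0,0,0,0,0.3,0,0,0,0,0,0,0.6,0,0,0,0,0,0,0.6,0,0,0,0,0,0,0.6])

```text
t: 7.53
ee_pos: [0.5845, 0.0661, 0.2645]
ee_rot: [1.884, 2.513, 0.002]
ft_force: [1.2, 0.2, -0.9]
grip_width: 0.051
grip_force: 0.0
```

Call:
send_rows(commands=[0,0,10,0,0,0,0.6,0,0,25,0,0,0,0.6,0,0,30,0,0,0,0.6,0,0,30,0,0,0,0.6,0,0,15,0,0,0,0.6])

```text
t: 7.95
ee_pos: [0.5852, 0.0667, 0.3791]
ee_rot: [1.881, 2.51, 0.008]
ft_force: [0.8, -0.2, 0.5]
grip_width: 0.0508
grip_force: 0.0
```

Call:
send_rows(commands=[-30,0,0,0,0,0,0.6,-40,0,0,0,0,0,0.6,-40,0,0,0,0,0,0.6,-30,0,0,0,0,0,0.6,0,0,0,0,0,0,0.6])

```text
t: 8.37
ee_pos: [0.4378, 0.0664, 0.3728]
ee_rot: [-1.88, -2.513, 0.012]
ft_force: [-0.3, 0.1, 0.0]
grip_width: 0.0512
grip_force: 0.0
```

Run:
```python
from h import *
s=arm.sense(); print(s["t"],s["ee_pos"],s["ft_force"])
a=snap("scene","s5"); b=snap("wrist","w5")
c=np.vstack([cv2.resize(a[150:300,260:460],(640,480))[:,:,::-1][:300+100], b[:,:,::-1]])
cv2.imwrite("pics/c5.png",cv2.resize(c,(480,600)))
```

```text
8.3667 [0.43781313 0.0664247  0.37281479] [-0.28846243  0.11155965  0.02317724]
```

View pics/c5.png

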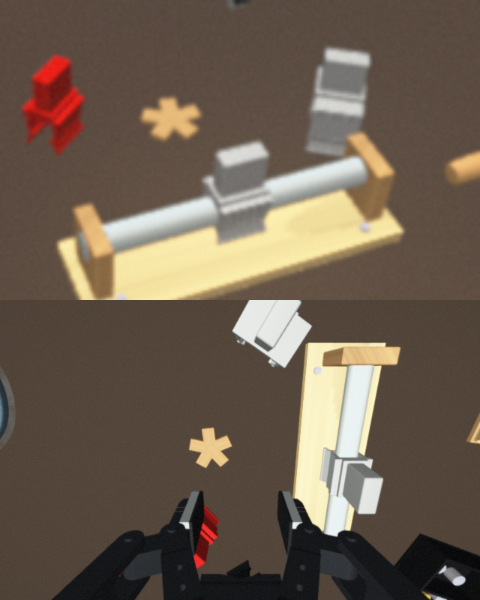

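The clip sits home on the bar, upright and midway between the posts. The wide clip is untouched, so I'm handing in.

```bash
python3 -c "
from bench import arm
print(arm.hand_in())"
```

```text
the job is handed in; nothing more can be done
None
```

The small grey clip is snapped fully home on the guide bar, handle upright, within about 1 mm of midway between the posts by my measurement. I let go of it there, left the wide clip untouched, and handed the job in at about 8.5 s; no verdict was returned.

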